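Pack the sampling caddy

TASK

Pack the sampling caddy from the things on the bench: stand the smaller of the two blue-capped bottles in the deep round holder, the small white-capped vial in the deep square holder, and set the loose blue screw cap (open side down, as it lies) in the low round holder and the smaller cork, wide end up, in the low square one. All four must sit upright on the holder floors, released and at rest; leave the larger bottle and the larger cork standing where they are.

Things in the scene. Friction and masses are not known exactly. Their poses are not given: they have to be found in the camera images.
- small_bottle: The smaller of the two clear glass bottles with dark blue screw caps: round, 56 mm across, 134 mm tall, its cap 47 mm across over the top 23 mm; about 0.14 kg. Starts upright on the bench. Origin: centre of the underside; z along its axis, up.
- large_bottle: The larger glass bottle with a dark blue screw cap, which stays where it is: 67 mm across, 156 mm tall, cap 53 mm across. Origin: centre of the underside; z up. (The fixed shelf and its uprights behind the work begin at about x = 0.73 m: keep the hand in front of them).
- vial: Small opaque whitish plastic bottle (vial) with a narrower white screw cap: round, 36 mm across, 75 mm tall, cap 26 mm across over the top 15 mm; about 0.05 kg. Starts upright on the bench. Origin: centre of the underside; z up.
- screw_cap: Loose dark blue screw cap lying open side down on the bench: round, 52 mm across, 26 mm tall, 0.014 kg. Origin: centre of its lower (open) rim; z up.
- small_cork: The smaller of the two brown cork stoppers, standing wide end up: 32 mm across at the top, 29 mm at the foot, 34 mm tall, about 0.015 kg. Origin: centre of the underside; z up.
- large_cork: The larger brown cork stopper, which stays where it is: 47 mm across at the top, 43 mm at the foot, 48 mm tall. Origin: centre of the underside; z up.
- deep_round: Deep round holder: one of four grey plastic holders fixed 85 mm apart, 2 x 2 in random order, in a fixed white caddy tray (182 mm square, rim 13 mm high). Base plate 82 x 82 x 5 mm. A round collar, 72 mm inside, (wall 3 mm) rises to 40 mm above the underside, inner floor 5 mm above it. Origin: centre of the plate's underside, 4 mm above the bench; z up, x, y along the plate's edges.
- deep_square: Deep square holder: one of four grey plastic holders fixed 85 mm apart, 2 x 2 in random order, in a fixed white caddy tray (182 mm square, rim 13 mm high). Base plate 82 x 82 x 5 mm. A square collar, 52 x 52 mm inside, (wall 3 mm) rises to 40 mm above the underside, inner floor 5 mm above it. Origin: centre of the plate's underside, 4 mm above the bench; z up, x, y along the plate's edges.
- low_round: Low round holder: one of four grey plastic holders fixed 85 mm apart, 2 x 2 in random order, in a fixed white caddy tray (182 mm square, rim 13 mm high). Base plate 82 x 82 x 5 mm. A low round rim, 69 mm inside, (wall 3 mm) rises to 13 mm above the underside, inner floor 5 mm above it. Origin: centre of the plate's underside, 4 mm above the bench; z up, x, y along the plate's edges.
- low_square: Low square holder: one of four grey plastic holders fixed 85 mm apart, 2 x 2 in random order, in a fixed white caddy tray (182 mm square, rim 13 mm high). Base plate 82 x 82 x 5 mm. A low square rim, 48 x 48 mm inside, (wall 3 mm) rises to 13 mm above the underside, inner floor 5 mm above it. Origin: centre of the plate's underside, 4 mm above the bench; z up, x, y along the plate's edges.

How it is judged (in metres and radians):
At the end, for the whole second after the job is handed in: Each of the four within 14 mm of its own holder's centre, on the holder floor (its underside 2 to 9 mm above the holder's), within 0.15 rad of upright, at rest; the larger bottle and larger cork upright, within 30 mm of where they started (horizontal distance between small_bottle and deep_round below 0.014 m and z of small_bottle in the frame of deep_round between 0.002 and 0.009 m and angle between each of small_bottle, vial, screw_cap, small_cork, large_bottle, large_cork's own z axis and vertical below 0.15 rad and linear speed of each of small_bottle, vial, screw_cap, small_cork below 0.02 m/s and horizontal distance between vial and deep_square below 0.014 m and z of vial in the frame of deep_square between 0.002 and 0.009 m and horizontal distance between screw_cap and low_round below 0.014 m and z of screw_cap in the frame of low_round between 0.002 and 0.009 m and horizontal distance between small_cork and low_square below 0.014 m and z of small_cork in the frame of low_square between 0.002 and 0.009 m and distance of each of large_bottle, large_cork from where it was at the start of the episode below 0.03 m); the robot touches nothing.
It fails at once if the larger bottle is moved more than 30 mm or tipped (distance of large_bottle from where it was at the start of the episode above 0.03 m or angle between large_bottle's own z axis and vertical above 0.3 rad).
It fails at once if the larger cork is moved more than 30 mm or tipped (distance of large_cork from where it was at the start of the episode above 0.03 m or angle between large_cork's own z axis and vertical above 0.3 rad).
It also fails if it takes over 109 s, if anything falls off the work surface, if the arm or the gripper's body presses on something with over 40 N, if the wrist force passes 120 N, or if a joint passes its speed limit or range.

ROBOT

A 6-joint arm with a two-finger parallel gripper is mounted at the origin on a cart in front of the work surface, level with it; the furniture and walls round the work are solid. World frame = base frame: x ahead of the robot, y to its left, z up, the work surface at z = 0. Lengths are in mm, angles in rad, forces in N, time in s.
With the tool pointing down it reaches from about 400 to 825 mm from the base axis. Payload 7 kg.
Tool frame: the origin (TCP) lies midway between the tips of the shut fingers; the grasp point (between the pads) lies 19 mm behind it; z points along the fingers, x is the direction in which the jaws open and shut, and the axes are right-handed (so a half turn about z gives the same grasp; the last joint's range is limited). The gripper opens to 88 mm and grips with 3 to 60 N. Pads are 19 mm wide; open, the fingers measure 130 mm over their backs; the gripper's body (78 mm by 193 mm) begins 47 mm behind the grasp point.
Start: joints at [-0.832, 0.359, 0.012, 0, -1.224, -0.288], TCP at [294.059, -607.556, 226.561] pointing down, gripper open.
Joint ranges: [-3.07, 3.07], [-1.43, 2.12], [-1.02, 1.25], [-3.03, 1.67], [-3.05, -0], [-3.03, 3.03]. Speed limits (rad/s): [2.39, 2.39, 3.01, 3.14, 3.14, 3.14].

INTERFACE

Orientations are given as a rotation vector (axis times angle).
In Python, from cell import robot, grab_frame, finder gives the robot as it stands.
- The arm moves only by the tool send_rows, never from a script. Its argument "targets" is a list of rows, each a list of 5 numbers: the shift along the world's x, y, z in mm, then the turn about the world's z in rad, then the finger opening in mm, from 0 to 87.6. A call has 1 to 10 rows; each row shifts and turns the commanded pose from where the row before left it; what a row does not reach is not made up. A row lasts 1/12 s, in which the tool goes at most 41.7 mm and 7.16 degrees, less where a joint would pass 70% of its speed; a pose out of reach is approached as far as the arm can. A call is refused whole if a number of a shift passes 41.7 or a number of a turn 0.125, either way. A call with a gripper value outside its range is refused whole. The fingers move at their own pace and stop on an object; the grip force is fixed at half the most. Time passes only in rows, so rows that do not move let the fingers close. It gives the time, the measured TCP pose, the force and the opening at its end, in the units of the state.
- robot.state(): the state, without advancing time (a new reading comes with each control period).
- grab_frame(name): name is "scene" or "top"; returns a dict with "img" (384x512x3 uint8, red, green, blue), "z_map" (384x512 float32, mm along the optical axis (not along the pixel's ray), 0 where there is no reading), "K" (3x3 intrinsics, pixels), "k1" (the pictures are not rectified: a ray, as slopes to the right and down, at radius r is drawn at 1 + k1 r^2 times it, then the intrinsics apply), "R" (3x3) and "t" (3): a world point X has camera coordinates R X + t. Camera axes: x right, y down, z forward; pixel columns grow to the right and rows downward; lengths in mm; the calibration is good to about 2 mm. A picture is of the moment at which its call begins.
- robot.close_job(): hands the job in, once; it reports no verdict.
Trained networks look in a picture, given as the dict that the camera call returned (one of the last four; its "shot" number tells which), for a name from the list of things; names that differ only in an ending like _2 or _b are one class to them, and where a whole thing is asked for, a point or a joint stands for the part that bears it (a point fixed in the world has none). Each returns a list of dicts, best first, with "conf" (0 to 1); they miss things now and then, are a little off and sometimes report something else, mostly with a low value. They report only what shows in the picture. A call takes as long as a camera call.
- finder.find_in(target, picture): "point" ([x, y, z] in mm, in the coordinates of the camera as it stood for that picture, good to about 4 mm: the middle of the surface that is visible of it).
- finder.place_of(target, picture): "point" ([x, y, z] in mm, in the coordinates of the camera as it stood for that picture, good to about 4 mm: a listed point, or the origin of a listed thing).
The state is a dict: "time_s": time; "joints": joint angles; "joint_velocities": joint speeds; "joint_efforts": joint torques, N m; "ee_pos": TCP position; "tool_rot": TCP orientation; "wrist_force": force on the tool from outside, world axes, zero at the start; "wrist_torque": the same for the moment, N m; "finger_gap": finger opening in mm.
Only numpy, scipy, OpenCV 4.12 (cv2) and the standard library are available. Lean on these libraries where they do the work, as an engineer would, in place of code of your own. Each camera call takes 0.05 s, during which the arm holds its last target. There are 200 camera calls.

## Working session

There is one attempt and no reset: what is moved stays moved. The work goes in short steps, Python scripts to look and compute and a tool call to move; the robot and the scene stay as the last step left them, time stands still between calls to the robot, and variables do not carry over. Pictures are saved under pics/ and viewed, about 12 in all and at most 16, crops included, and the job is handed in when it is done.

Besides the shell and the picture viewer there is one more tool, called after "Request:" in YAML: its name, and indented under it one key for each argument. send_rows: Moves the arm, as the interface text tells. Its arguments: {"type":"object","properties":{"targets":{"type":"array"}},"required":["targets"]}

```bash
ls; mkdir -p pics
cat > h.py <<'E'
import numpy as np, cv2
from cell import robot, grab_frame, finder
NAMES="small_bottle large_bottle vial screw_cap small_cork large_cork deep_round deep_square low_round low_square".split()
def w(f,p): return np.array(f["R"]).T@(np.array(p)-np.array(f["t"]))
def save(f,n): cv2.imwrite("pics/"+n,f["img"][:,:,::-1])
def proj(f,X):
    c=np.array(f["R"])@np.array(X)+np.array(f["t"]); s=c[:2]/c[2]; s=s*(1+f["k1"]*(s@s)); K=np.array(f["K"])
    return np.round(K[:2,:2]@s+K[:2,2],0)
def cloud(f):
    v,u=np.mgrid[0:384,0:512]; pts=np.stack([u,v],-1).reshape(-1,1,2).astype(float)
    s=cv2.undistortPoints(pts,np.array(f["K"],float),np.array([f["k1"],0,0,0.]))[:,0]
    z=f["z_map"].reshape(-1,1); P=np.hstack([s*z,z])
    W=(P-np.array(f["t"]))@np.array(f["R"]); W[z[:,0]<=0]=np.nan
    return W.reshape(384,512,3)
E
python3 - <<'E'
from h import *
for cam in("scene","top"):
    f=grab_frame(cam); save(f,cam+"0.png"); print(cam,"cam at",w(f,[0,0,0]).round())
    for n in NAMES:
        for fn in("place_of","find_in"):
            r=getattr(finder,fn)(n,f)[:2]
            print(n,fn,[(w(f,d["point"]).round().tolist(),round(d["conf"],2),proj(f,w(f,d["point"])).tolist()) for d in r])
print(robot.state()["time_s"],robot.state()["tool_rot"])
E
```

```text
pics
scene cam at [-168. -547.  718.]
small_bottle place_of [([442.0, -208.0, -1.0], 0.59, [278.0, 254.0])]
small_bottle find_in [([423.0, -216.0, 80.0], 0.71, [278.0, 232.0])]
large_bottle place_of [([586.0, -369.0, 4.0], 0.85, [379.0, 243.0])]
large_bottle find_in [([567.0, -374.0, 94.0], 0.63, [385.0, 217.0])]
vial place_of [([452.0, -351.0, -1.0], 0.71, [343.0, 281.0]), ([440.0, 227.0, 0.0], 0.46, [128.0, 182.0])]
vial find_in [([439.0, -355.0, 49.0], 0.95, [345.0, 269.0]), ([431.0, 217.0, 28.0], 0.43, [126.0, 176.0])]
screw_cap place_of [([437.0, 230.0, 2.0], 0.68, [126.0, 181.0]), ([575.0, 91.0, 1.0], 0.34, [204.0, 173.0])]
screw_cap find_in [([432.0, 216.0, 27.0], 0.89, [127.0, 176.0])]
small_cork place_of [([604.0, -212.0, -2.0], 0.62, [316.0, 213.0]), ([444.0, -211.0, 2.0], 0.16, [279.0, 253.0])]
small_cork find_in [([595.0, -214.0, 26.0], 0.81, [316.0, 206.0])]
large_cork place_of [([494.0, 3.0, 9.0], 0.59, [212.0, 201.0])]
large_cork find_in [([596.0, 225.0, 41.0], 0.57, [169.0, 140.0]), ([592.0, -213.0, 26.0], 0.46, [316.0, 206.0])]
deep_round place_of [([576.0, 88.0, -0.
[... 1588 characters left out ...]
nd place_of [([575.0, 86.0, 10.0], 0.83, [192.0, 179.0])]
deep_round find_in [([577.0, 88.0, 14.0], 0.57, [191.0, 178.0])]
deep_square place_of [([488.0, 87.0, 1.0], 0.97, [191.0, 216.0])]
deep_square find_in [([491.0, 86.0, 9.0], 0.58, [192.0, 214.0])]
low_round place_of [([578.0, 1.0, 4.0], 0.69, [227.0, 178.0]), ([583.0, -361.0, 1.0], 0.41, [378.0, 174.0])]
low_round find_in [([577.0, 2.0, 12.0], 0.84, [227.0, 178.0]), ([444.0, -201.0, 135.0], 0.32, [322.0, 232.0])]
low_square place_of [([495.0, -0.0, 5.0], 0.87, [228.0, 213.0]), ([488.0, 85.0, 5.0], 0.59, [192.0, 216.0])]
low_square find_in [([492.0, 1.0, 10.0], 0.76, [227.0, 214.0])]
2.1 [-1.66878715e+00 -2.66170370e+00 -2.85026706e-05]
```

Run:
```python
from h import *
a=cv2.imread("pics/scene0.png");b=cv2.imread("pics/top0.png")
cv2.imwrite("pics/both0.png",cv2.resize(np.vstack([a[60:350],b[60:350]]),None,fx=1,fy=1))
G=dict(small_bottle=(443,-210,134),large_bottle=(585,-362,156),vial=(455,-350,75),screw_cap=(439,231,26),small_cork=(609,-212,34),large_cork=(602,237,48),deep_round=(575,87,44),deep_square=(488,87,44),low_round=(577,3,17),low_square=(493,2,17))
for cam in("top","scene"):
    f=grab_frame(cam); C=cloud(f).reshape(-1,3); C=C[~np.isnan(C[:,0])]
    b=C[(abs(C[:,0]-500)<100)&(abs(C[:,1]+120)<30)]; print(cam,"bench z",np.median(b[:,2]).round(1))
    for n,(x,y,z) in G.items():
        r=47 if n[:3] in("dee","low") else 42
        p=C[(abs(C[:,0]-x)<r)&(abs(C[:,1]-y)<r)&(C[:,2]>6)]
        if len(p)<5: print(n,"few");continue
        zt=np.percentile(p[:,2],97); t=p[p[:,2]>zt-6]
        lo,hi=np.percentile(t[:,:2],2,0),np.percentile(t[:,:2],98,0)
        print(n,"ztop",zt.round(1),"mid",((lo+hi)/2).round(1),"ext",(hi-lo).round(1),len(t))
```

```text
top bench z 0.4
small_bottle ztop 135.9 mid [ 438.6 -205.1] ext [39.  39.2] 367
large_bottle ztop 158.0 mid [ 587.9 -363.4] ext [45.7 44.1] 459
vial ztop 77.1 mid [ 454. -348.] ext [22.  21.3] 100
screw_cap ztop 29.4 mid [439.7 230.9] ext [44.1 44.2] 324
small_cork ztop 37.7 mid [ 605.9 -209.2] ext [27.8 28.7] 138
large_cork ztop 50.9 mid [607.9 238.4] ext [39.5 40.1] 274
deep_round ztop 44.9 mid [575.3  87.1] ext [74.6 74.6] 147
deep_square ztop 45.0 mid [490.9  85.1] ext [57.3 58.1] 162
low_round ztop 19.0 mid [580.9   3. ] ext [84.7 93.2] 251
low_square ztop 17.8 mid [4.898e+02 3.000e-01] ext [87.1 87.2] 298
scene bench z -169.5
small_bottle ztop 134.4 mid [ 435.5 -207.4] ext [39.3 40.5] 313
large_bottle ztop 156.7 mid [ 586.4 -366.3] ext [47.4 47.4] 392
vial ztop 76.1 mid [ 451.7 -350.2] ext [23.5 21.7] 123
screw_cap ztop 28.5 mid [438.3 228.5] ext [46.1 46.4] 219
small_cork ztop 36.7 mid [ 602.7 -210.8] ext [29.4 27.2] 107
large_cork ztop 50.1 mid [604.6 236.9] ext [40.7 42.3] 142
deep_round ztop 45.0 mid [573.  87.] ext [77.2 76. ] 172
deep_square ztop 44.6 mid [495.8  84.5] ext [75.1 58.7] 197
low_round ztop 20.1 mid [580.1   3.2] ext [82.5 93.4] 192
low_square ztop 17.9 mid [492.9  -3.5] ext [91.7 80.6] 231
```

View pics/both0.png

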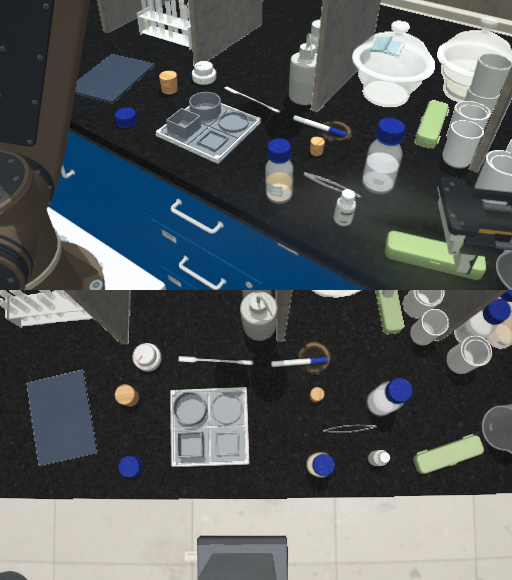

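The two views agree: the caddy is near axis-aligned, with deep_round far-left, deep_square near-left, low_round far-right and low_square near-right. I start with the vial, using the current yaw.

Request:
send_rows:
  targets:
    - [20, 32.3, 0, 0, 60]
    - [20, 32.3, 0, 0, 60]
    - [20, 32.3, 0, 0, 60]
    - [20, 32.3, -10, 0, 60]
    - [20, 32.3, -10, 0, 60]
    - [20, 32.3, -20, 0, 60]
    - [20, 32.3, -20, 0, 60]
    - [19, 32.3, -20, 0, 60]
    - [0, 0, -20, 0, 60]
    - [0, 0, 0, 0, 60]

```text
time_s: 3.03
ee_pos: [450.6, -348.9, 124.7]
tool_rot: [-1.662, -2.659, 0.0]
wrist_force: [-0.0, 0.3, -1.3]
finger_gap: 60.1
```

Request:
send_rows:
  targets:
    - [2, 0, -20, 0, 60]
    - [0, 0, -20, 0, 60]
    - [0, 0, -15, 0, 60]
    - [0, 0, -10, 0, 60]
    - [0, 0, 0, 0, 60]
    - [0, 0, 0, 0, 10]
    - [0, 0, 0, 0, 10]
    - [0, 0, 0, 0, 10]
    - [0, 0, 0, 0, 10]
    - [0, 0, 0, 0, 10]

```text
time_s: 3.87
ee_pos: [453.8, -351.9, 63.9]
tool_rot: [1.668, 2.661, 0.0]
wrist_force: [-0.6, -0.0, 0.6]
finger_gap: 32.2
```

Request:
send_rows:
  targets:
    - [0, 0, 0, 0, 10]
    - [0, 0, 0, 0, 10]
    - [0, 0, 0, 0, 10]
    - [0, 0, 0, 0, 10]
    - [0, 0, 20, 0, 10]
    - [0, 0, 25, 0, 10]
    - [0, 0, 25, 0, 10]
    - [0, 0, 0, 0, 10]

```text
time_s: 4.53
ee_pos: [455.9, -353.0, 137.8]
tool_rot: [1.664, 2.657, 0.0]
wrist_force: [0.5, -0.6, 0.2]
finger_gap: 25.9
```

Run:
```python
from h import *
print(robot.state()["ee_pos"])
for c in("scene","top"):
    f=grab_frame(c); s=robot.state()["ee_pos"]; q=proj(f,s); print(c,q,s,[ (w(f,d["point"]).round(),d["conf"]) for d in finder.place_of("vial",f)[:2]])
    if c=="scene":
        u,v=q.astype(int); cv2.imwrite("pics/v1.png",cv2.resize(f["img"][v-110:v+70,max(u-100,0):u+100,::-1],None,fx=3,fy=3))
```

```text
[ 455.93295109 -352.99789139  137.84904166]
scene [354. 229.] [ 455.06863499 -352.3372752   135.65260763] [(array([ 456., -351.,   75.]), 0.85)]
top [394. 226.] [ 453.30439145 -351.41643783  132.84820223] []
```

View pics/v1.png

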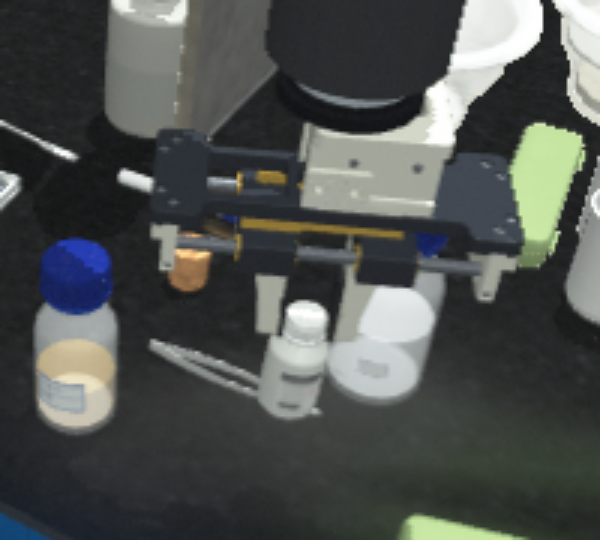

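Request:
send_rows:
  targets:
    - [0, 0, 30, 0, 10]
    - [0, 10, 35, 0, 10]
    - [0, 20, 30, 0, 10]
    - [4, 35, 0, 0, 10]
    - [6, 35, 0, 0, 10]
    - [6, 35, 0, 0, 10]
    - [6, 35, 0, 0, 10]
    - [6, 35, 0, 0, 10]
    - [4, 35, 0, 0, 10]
    - [4, 35, 0, 0, 10]

```text
time_s: 5.57
ee_pos: [488.9, -75.1, 226.9]
tool_rot: [-1.668, -2.66, 0.002]
wrist_force: [0.4, -0.3, -0.1]
finger_gap: 25.5
```

Request:
send_rows:
  targets:
    - [0, 35, 0, 0, 10]
    - [0, 35, 0, 0, 10]
    - [0, 30, 0, 0, 10]
    - [0, 28, -10, 0, 10]
    - [0, 20, -25, 0, 10]
    - [0, 10, -25, 0, 10]
    - [0, 0, -25, 0, 10]
    - [0, 0, 0, 0, 10]
    - [0, 0, 0, 0, 10]
    - [0, 0, 0, 0, 10]

```text
time_s: 6.4
ee_pos: [490.0, 81.1, 143.8]
tool_rot: [1.669, 2.661, -0.001]
wrist_force: [-0.3, -0.5, -0.2]
finger_gap: 25.3
```

Run:
```python
from h import *
f=grab_frame("scene"); s=robot.state()["ee_pos"]; print(s)
u,v=proj(f,s).astype(int); cv2.imwrite("pics/v2.png",cv2.resize(f["img"][v-40:v+110,max(u-100,0):u+100,::-1],None,fx=3,fy=3))
for c in("scene","top"):
    f=grab_frame(c)
    for n in("vial","deep_square","low_square","deep_round","low_round"): print(c,n,[(w(f,d["point"]).round().tolist(),round(d["conf"],2)) for d in finder.place_of(n,f)[:1]])
```

```text
[490.3410409   81.24563042 144.31325003]
scene vial [([491.0, 82.0, 80.0], 0.64)]
scene deep_square [([492.0, 83.0, 9.0], 0.93)]
scene low_square []
scene deep_round [([572.0, 89.0, -1.0], 0.72)]
scene low_round [([572.0, 3.0, 2.0], 0.69)]
top vial []
top deep_square [([492.0, 85.0, 3.0], 0.69)]
top low_square [([494.0, -2.0, 4.0], 0.62)]
top deep_round [([575.0, 91.0, 9.0], 0.89)]
top low_round [([576.0, 3.0, 4.0], 0.9)]
```

View pics/v2.png

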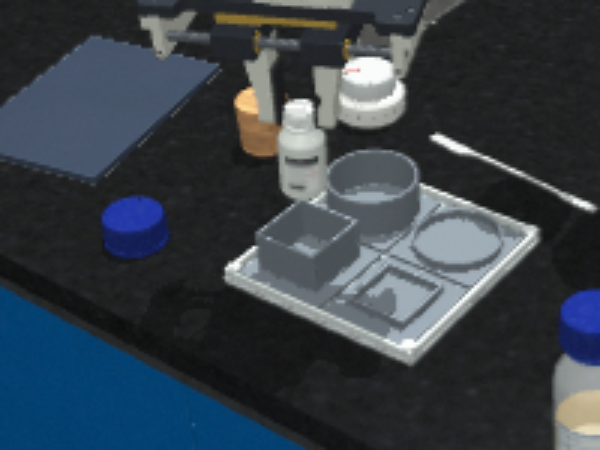

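Request:
send_rows:
  targets:
    - [1, 4, -5, 0, 10]
    - [0, 0, -20, 0, 10]
    - [0, 0, -20, 0, 10]
    - [0, 0, -15, 0, 10]
    - [0, 0, -8, 0, 10]
    - [0, 0, 0, 0, 10]
    - [0, 0, 0, 0, 10]
    - [0, 0, 0, 0, 10]

```text
time_s: 7.72
ee_pos: [491.0, 85.6, 75.7]
tool_rot: [1.668, 2.662, 0.001]
wrist_force: [-0.4, -0.3, -0.1]
finger_gap: 25.2
```

Request:
send_rows:
  targets:
    - [0, 0, -2, 0, 10]
    - [0, 0, -2, 0, 10]
    - [0, 0, 0, 0, 10]
    - [0, 0, 0, 0, 10]

```text
time_s: 8.05
ee_pos: [491.6, 85.9, 72.3]
tool_rot: [1.667, 2.661, 0.004]
wrist_force: [-0.9, 1.0, 6.6]
finger_gap: 25.4
```

Request:
send_rows:
  targets:
    - [0, 0, 0, 0, 55]
    - [0, 0, 0, 0, 55]
    - [0, 0, 0, 0, 55]
    - [0, 0, 0, 0, 55]
    - [0, 0, 20, 0, 55]
    - [0, 0, 30, 0, 55]
    - [0, 0, 30, 0, 55]
    - [4, -10, 10, 0.1, 55]
    - [10, -30, 0, 0.12, 55]
    - [12, -35, 0, 0.12, 55]

```text
time_s: 8.88
ee_pos: [516.3, 13.9, 162.5]
tool_rot: [1.197, 2.902, 0.003]
wrist_force: [0.6, 0.1, -0.6]
finger_gap: 54.8
```

Request:
send_rows:
  targets:
    - [14, -35, 0, 0.12, 55]
    - [14, -35, 0, 0.12, 55]
    - [14, -35, 0, 0.12, 55]
    - [14, -35, 0, 0.12, 55]
    - [14, -35, 0, 0.12, 55]
    - [14, -35, 0, 0.12, 55]
    - [4, -10, -10, 0.06, 55]
    - [0, 0, -20, 0, 55]
    - [0, 0, -20, 0, 55]
    - [0, 0, 0, 0, 55]

```text
time_s: 9.72
ee_pos: [598.0, -199.0, 106.6]
tool_rot: [-0.06, -3.134, -0.002]
wrist_force: [-1.3, 0.2, 0.6]
finger_gap: 55.3
```

```bash
cat > g.py <<'E'
from h import *
import sys
# usage: g.py x y z ... top-of-thing midpoint near (x,y) with min z
f=grab_frame("scene"); save(f,"last.png")
for n in NAMES: print(n,[(w(f,d["point"]).round().tolist(),round(d["conf"],2)) for d in finder.place_of(n,f)[:1]])
print(robot.state()["ee_pos"].round(1) if hasattr(robot.state()["ee_pos"],"round") else robot.state()["ee_pos"], robot.state()["finger_gap"],robot.state()["tool_rot"])
E
python3 g.py; cp pics/last.png pics/l1.png
```

```text
small_bottle [([445.0, -210.0, -1.0], 0.66)]
large_bottle [([587.0, -369.0, 2.0], 0.9)]
vial [([491.0, 89.0, 9.0], 0.76)]
screw_cap [([442.0, 227.0, 2.0], 0.85)]
small_cork [([603.0, -210.0, -4.0], 0.54)]
large_cork [([609.0, 236.0, 1.0], 0.86)]
deep_round [([574.0, 91.0, 1.0], 0.76)]
deep_square [([486.0, 82.0, 8.0], 0.6)]
low_round [([573.0, 5.0, 3.0], 0.57)]
low_square [([492.0, 3.0, 8.0], 0.62)]
[ 601.1 -198.8  111.8] 54.93894746000676 [5.65979996e-02 3.14019810e+00 1.90127603e-05]
```

View pics/l1.png

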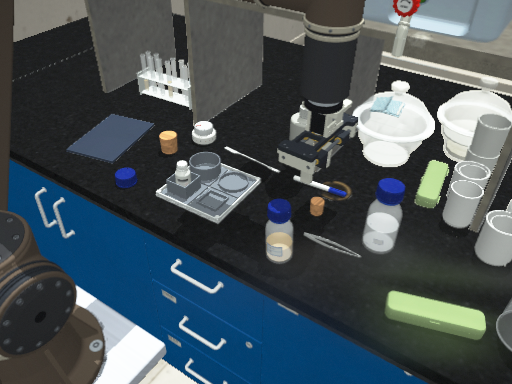

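Request:
send_rows:
  targets:
    - [3, -11, -5, 0, 55]
    - [0, 0, -25, 0, 55]
    - [0, 0, -25, 0, 55]
    - [0, 0, -20, 0, 55]
    - [0, 0, -15, 0, 55]
    - [0, 0, -7, 0, 55]
    - [0, 0, 0, 0, 55]
    - [0, 0, 0, 0, 55]
    - [0, 0, 0, 0, 55]

```text
time_s: 11.02
ee_pos: [604.7, -210.2, 15.2]
tool_rot: [0.056, 3.14, -0.0]
wrist_force: [0.7, -0.7, 0.9]
finger_gap: 55.2
```

Request:
send_rows:
  targets:
    - [0, 0, -1, 0, 20]
    - [0, 0, 0, 0, 20]
    - [0, 0, 0, 0, 20]
    - [0, 0, 0, 0, 20]
    - [0, 0, 0, 0, 20]
    - [0, 0, 0, 0, 20]
    - [0, 0, 0, 0, 20]
    - [0, 0, 0, 0, 20]

```text
time_s: 11.68
ee_pos: [604.0, -209.9, 13.6]
tool_rot: [0.057, 3.141, -0.0]
wrist_force: [-2.3, 0.3, 5.1]
finger_gap: 30.6
```

Request:
send_rows:
  targets:
    - [0, 0, 20, 0, 20]
    - [0, 0, 35, 0, 20]
    - [0, 0, 35, 0, 20]
    - [-10, 20, 35, 0, 20]
    - [-15, 30, 0, 0, 20]
    - [-18, 32, 0, 0, 20]
    - [-18, 32, 0, 0, 20]
    - [-18, 32, 0, 0, 20]
    - [-18, 32, 0, 0, 20]
    - [-16, 32, 0, 0, 20]

```text
time_s: 12.52
ee_pos: [489.5, 1.2, 138.0]
tool_rot: [0.058, 3.141, 0.0]
wrist_force: [0.4, 0.1, 0.3]
finger_gap: 29.9
```

Request:
send_rows:
  targets:
    - [0, 0, 0, 0, 20]
    - [0, 0, -20, 0, 20]
    - [0, 0, -30, 0, 20]
    - [0, 0, -30, 0, 20]
    - [0, 0, -20, 0, 20]
    - [0, 0, 0, 0, 20]
    - [0, 0, 0, 0, 20]
    - [0, 0, 0, 0, 20]
    - [0, 0, 0, 0, 20]

```text
time_s: 13.27
ee_pos: [492.0, 0.4, 39.6]
tool_rot: [0.057, 3.139, 0.001]
wrist_force: [0.1, 0.4, 0.2]
finger_gap: 30.1
```

Run:
```python
from h import *
f=grab_frame("scene"); s=robot.state()["ee_pos"]; print(s)
u,v=proj(f,s).astype(int); cv2.imwrite("pics/v3.png",cv2.resize(f["img"][v-60:v+60,u-80:u+80,::-1],None,fx=4,fy=4))
for n in("small_cork","low_square"): print(n,[(w(f,d["point"]).round().tolist(),round(d["conf"],2)) for d in finder.place_of(n,f)[:1]])
```

```text
[4.91957972e+02 3.97441625e-01 3.96202485e+01]
small_cork [([492.0, -3.0, 23.0], 0.64)]
low_square [([493.0, 4.0, 5.0], 0.91)]
```

View pics/v3.png

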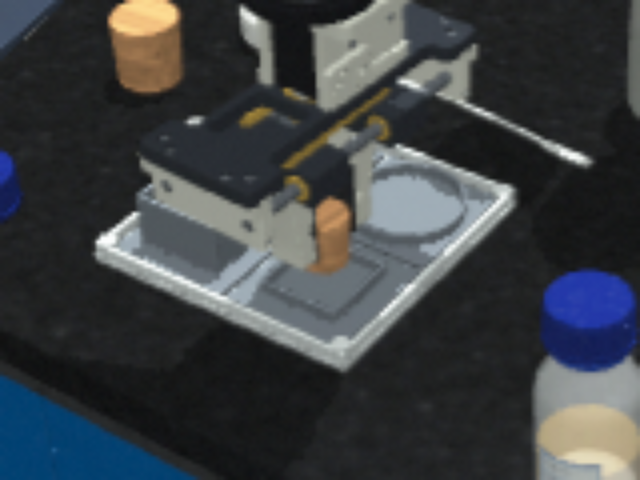

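Request:
send_rows:
  targets:
    - [0, 0, -8, 0, 20]
    - [0, 0, -5, 0, 20]
    - [0, 0, -2, 0, 20]
    - [0, 0, 0, 0, 20]
    - [0, 0, 0, 0, 20]
    - [0, 0, 0, 0, 20]

```text
time_s: 13.92
ee_pos: [490.7, 0.1, 22.9]
tool_rot: [-0.057, -3.141, 0.0]
wrist_force: [-0.0, -0.3, 0.7]
finger_gap: 30.3
```

Request:
send_rows:
  targets:
    - [0, 0, -0.5, 0, 20]
    - [0, 0, 0, 0, 20]
    - [0, 0, 0, 0, 45]
    - [0, 0, 0, 0, 45]
    - [0, 0, 0, 0, 45]
    - [0, 0, 15, 0, 45]
    - [0, 0, 30, 0, 60]
    - [0, 0, 40, 0, 80]
    - [0, 0, 40, 0, 80]
    - [0, 0, 10, 0, 80]

```text
time_s: 14.75
ee_pos: [493.9, 0.6, 163.9]
tool_rot: [0.055, 3.133, 0.003]
wrist_force: [1.1, -0.2, 0.6]
finger_gap: 66.3
```

Request:
send_rows:
  targets:
    - [-7, 30, 0, 0, 80]
    - [-7, 35, 0, 0, 80]
    - [-8, 35, 0, 0, 80]
    - [-8, 35, 0, 0, 80]
    - [-8, 35, 0, 0, 80]
    - [-8, 35, 0, 0, 80]
    - [-7, 25, 0, 0, 80]
    - [0, 0, -30, 0, 80]
    - [0, 0, -35, 0, 80]
    - [0, 0, -35, 0, 80]

```text
time_s: 15.58
ee_pos: [438.0, 231.4, 57.3]
tool_rot: [0.055, 3.139, 0.004]
wrist_force: [0.9, 0.6, 0.1]
finger_gap: 80.2
```

```bash
python3 g.py; python3 -c "
import cv2;cv2.imwrite('pics/l2.png',cv2.resize(cv2.imread('pics/last.png')[100:250,60:280],None,fx=3,fy=3))"
```

```text
small_bottle [([440.0, -210.0, 1.0], 0.69)]
large_bottle [([590.0, -367.0, 4.0], 0.58)]
vial [([488.0, 88.0, 7.0], 0.72)]
screw_cap [([441.0, 228.0, -0.0], 0.74)]
small_cork [([490.0, -2.0, 7.0], 0.6)]
large_cork []
deep_round [([574.0, 89.0, 2.0], 0.73)]
deep_square []
low_round [([574.0, 3.0, 5.0], 0.66)]
low_square [([492.0, -2.0, 7.0], 0.72)]
[438.4 230.6  59. ] 80.1557191289384 [5.71248830e-02 3.13948771e+00 2.96829066e-03]
```

View pics/l2.png

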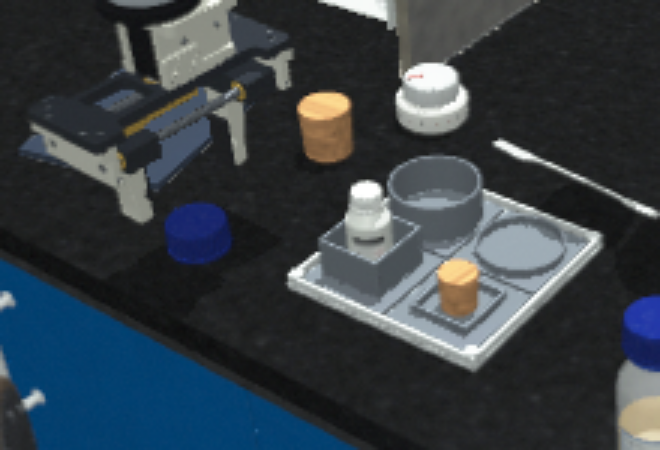

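Request:
send_rows:
  targets:
    - [0, 0, -15, 0, 80]
    - [0, 0, -15, 0, 80]
    - [0, 0, -10, 0, 80]
    - [0, 0, -5, 0, 80]
    - [0, 0, 0, 0, 80]
    - [0, 0, 0, 0, 80]
    - [0, 0, 0, 0, 80]

```text
time_s: 16.72
ee_pos: [438.3, 230.5, 13.4]
tool_rot: [0.057, 3.14, 0.001]
wrist_force: [0.3, 0.7, 0.3]
finger_gap: 80.2
```

Request:
send_rows:
  targets:
    - [0, 0, -1, 0, 40]
    - [0, 0, 0, 0, 40]
    - [0, 0, 0, 0, 40]
    - [0, 0, 0, 0, 40]
    - [0, 0, 0, 0, 40]
    - [0, 0, 0, 0, 40]
    - [0, 0, 0, 0, 40]
    - [0, 0, 0, 0, 40]

```text
time_s: 17.38
ee_pos: [437.9, 230.1, 11.8]
tool_rot: [0.057, 3.141, 0.0]
wrist_force: [0.1, -0.1, 1.8]
finger_gap: 48.4
```

Request:
send_rows:
  targets:
    - [0, 0, 20, 0, 40]
    - [0, 0, 40, 0, 40]
    - [0, 0, 40, 0, 40]
    - [0, 0, 40, 0, 40]
    - [10, -10, 10, 0, 40]
    - [20, -30, 0, 0, 40]
    - [20, -32, 0, 0, 40]
    - [20, -32, 0, 0, 40]
    - [20, -32, 0, 0, 40]
    - [20, -32, 0, 0, 40]

```text
time_s: 18.22
ee_pos: [548.3, 60.5, 161.7]
tool_rot: [0.056, 3.141, 0.0]
wrist_force: [0.0, 1.1, -0.2]
finger_gap: 48.3
```

Request:
send_rows:
  targets:
    - [14, -30, 0, 0, 40]
    - [14, -30, 0, 0, 40]
    - [0, 0, -20, 0, 40]
    - [0, 0, -35, 0, 40]
    - [0, 0, -35, 0, 40]
    - [0, 0, -20, 0, 40]
    - [0, 0, -10, 0, 40]
    - [0, 0, 0, 0, 40]
    - [0, 0, 0, 0, 40]
    - [0, 0, 0, 0, 40]

```text
time_s: 19.05
ee_pos: [577.0, 2.5, 43.2]
tool_rot: [0.056, 3.139, 0.001]
wrist_force: [-1.2, 0.6, -0.5]
finger_gap: 48.3
```

Run:
```python
from h import *
f=grab_frame("scene"); s=robot.state()["ee_pos"]; print(s)
u,v=proj(f,s).astype(int); cv2.imwrite("pics/v4.png",cv2.resize(f["img"][v-60:v+60,u-80:u+80,::-1],None,fx=4,fy=4))
for n in("screw_cap","low_round"): print(n,[(w(f,d["point"]).round().tolist(),round(d["conf"],2)) for d in finder.place_of(n,f)[:1]])
```

```text
[577.12686857   2.53330102  43.42329491]
screw_cap [([577.0, 1.0, 32.0], 0.83)]
low_round [([574.0, 4.0, 2.0], 0.7)]
```

View pics/v4.png

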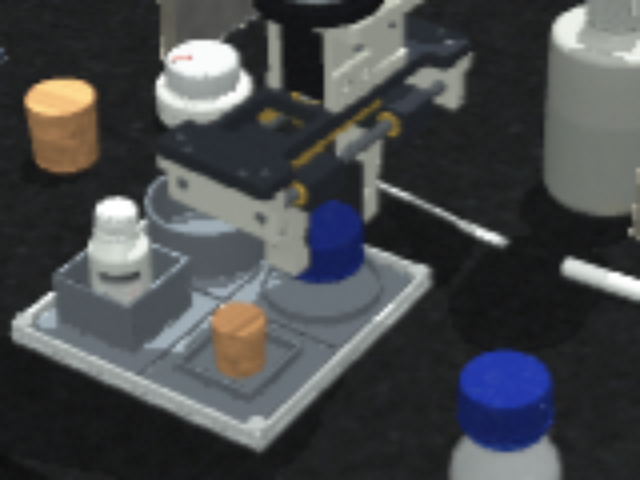

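Request:
send_rows:
  targets:
    - [-1, 0, -10, 0, 40]
    - [0, 0, -7, 0, 40]
    - [0, 0, -3, 0, 40]
    - [0, 0, 0, 0, 40]
    - [0, 0, 0, 0, 40]
    - [0, 0, 0, 0, 40]
    - [0, 0, 0, 0, 40]

```text
time_s: 19.78
ee_pos: [574.8, 2.0, 21.4]
tool_rot: [-0.057, -3.141, 0.0]
wrist_force: [0.0, -0.6, 1.0]
finger_gap: 48.5
```

Request:
send_rows:
  targets:
    - [0, 0, -0.5, 0, 40]
    - [0, 0, 0, 0, 62]
    - [0, 0, 0, 0, 62]
    - [0, 0, 0, 0, 62]
    - [0, 0, 0, 0, 62]
    - [0, 0, 15, 0, 62]
    - [0, 0, 35, 0, 75]
    - [0, 0, 40, 0, 80]
    - [0, 0, 40, 0, 80]
    - [0, 0, 40, 0, 80]

```text
time_s: 20.62
ee_pos: [574.4, 1.9, 193.1]
tool_rot: [-0.057, -3.141, 0.0]
wrist_force: [0.5, 0.4, 0.1]
finger_gap: 78.7
```

Request:
send_rows:
  targets:
    - [-10, -20, 15, 0, 80]
    - [-20, -32, 0, 0, 80]
    - [-22, -32, 0, 0, 80]
    - [-22, -32, 0, 0, 80]
    - [-22, -32, 0, 0, 80]
    - [-22, -32, 0, 0, 80]
    - [-20, -28, 0, 0, 80]
    - [0, 0, 0, 0, 80]
    - [0, 0, 0, 0, 80]
    - [0, 0, 0, 0, 80]

```text
time_s: 21.45
ee_pos: [437.0, -206.0, 206.4]
tool_rot: [0.058, 3.14, 0.0]
wrist_force: [-0.2, 0.1, -0.3]
finger_gap: 80.4
```

```bash
python3 g.py; python3 -c "
import cv2;cv2.imwrite('pics/l3.png',cv2.resize(cv2.imread('pics/last.png')[100:290,140:400],None,fx=3,fy=3))"
```

```text
small_bottle [([441.0, -210.0, -1.0], 0.65)]
large_bottle [([590.0, -368.0, 1.0], 0.82)]
vial [([491.0, 89.0, 9.0], 0.83)]
screw_cap [([576.0, -1.0, 8.0], 0.75)]
small_cork [([491.0, -3.0, 3.0], 0.75)]
large_cork [([607.0, 237.0, 2.0], 0.82)]
deep_round [([571.0, 91.0, -1.0], 0.59)]
deep_square [([490.0, 84.0, 7.0], 0.91)]
low_round [([573.0, -1.0, 3.0], 0.78)]
low_square [([494.0, 1.0, 8.0], 0.94)]
[ 437.  -205.7  206.1] 80.10375584938258 [-5.62552662e-02 -3.14096334e+00 -3.62868703e-05]
```

View pics/l3.png

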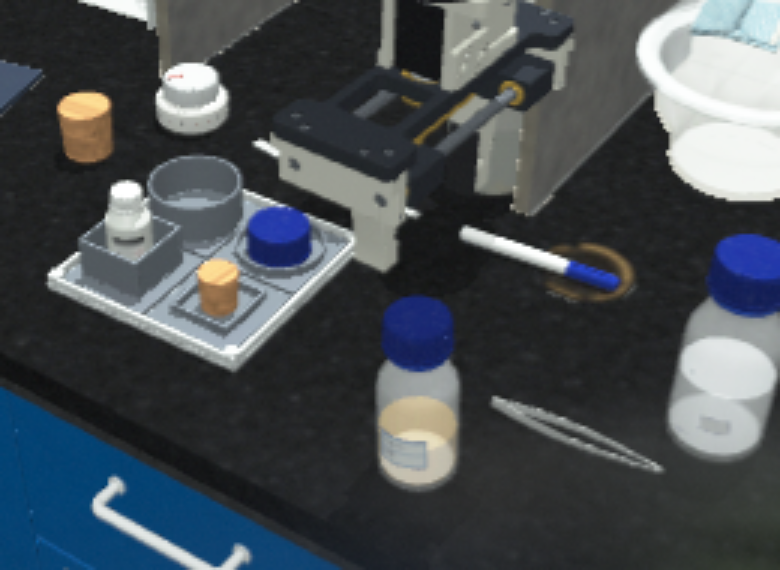

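Request:
send_rows:
  targets:
    - [1.5, -1, -20, 0, 80]
    - [0, 0, -25, 0, 80]
    - [0, 0, -25, 0, 80]
    - [0, 0, -18, 0, 80]
    - [0, 0, -8, 0, 80]
    - [0, 0, 0, 0, 80]
    - [0, 0, 0, 0, 80]
    - [0, 0, 0, 0, 80]

```text
time_s: 22.67
ee_pos: [439.3, -207.1, 111.4]
tool_rot: [0.056, 3.139, -0.001]
wrist_force: [0.6, -0.2, 0.7]
finger_gap: 80.3
```

Request:
send_rows:
  targets:
    - [0, 0, 0, 0, 35]
    - [0, 0, 0, 0, 35]
    - [0, 0, 0, 0, 35]
    - [0, 0, 0, 0, 35]
    - [0, 0, 0, 0, 35]
    - [0, 0, 0, 0, 35]
    - [0, 0, 0, 0, 35]
    - [0, 0, 0, 0, 35]

```text
time_s: 23.33
ee_pos: [438.4, -207.0, 110.3]
tool_rot: [0.057, 3.141, -0.0]
wrist_force: [-0.2, 0.8, 2.1]
finger_gap: 46.4
```

Request:
send_rows:
  targets:
    - [0, 0, 10, 0, 35]
    - [0, 0, 20, 0, 35]
    - [0, 0, 30, 0, 35]
    - [0, 0, 30, 0, 35]
    - [4, 8, 20, 0, 35]
    - [8, 18, 0, 0, 35]
    - [12, 26, 0, 0, 35]
    - [13, 28, 0, 0, 35]
    - [13, 28, 0, 0, 35]
    - [13, 28, 0, 0, 35]

```text
time_s: 24.17
ee_pos: [501.3, -69.6, 219.9]
tool_rot: [-0.058, -3.141, -0.0]
wrist_force: [0.3, 0.4, -1.3]
finger_gap: 46.3
```

Request:
send_rows:
  targets:
    - [13, 28, 0, 0, 35]
    - [13, 28, 0, 0, 35]
    - [13, 28, 0, 0, 35]
    - [12, 26, 0, 0, 35]
    - [10, 22, 0, 0, 35]
    - [8, 16, 0, 0, 35]
    - [4, 10, 0, 0, 35]
    - [0, 0, 0, 0, 35]
    - [0, 0, -20, 0, 35]
    - [0, 0, -15, 0, 35]

```text
time_s: 25.0
ee_pos: [574.1, 86.6, 184.8]
tool_rot: [0.057, 3.141, 0.001]
wrist_force: [0.2, -0.2, -3.0]
finger_gap: 46.1
```

Request:
send_rows:
  targets:
    - [0, 0, 0, 0, 35]
    - [0, 0, 0, 0, 35]
    - [0, 0, 0, 0, 35]

```text
time_s: 25.25
ee_pos: [574.7, 86.5, 186.2]
tool_rot: [0.058, 3.14, -0.0]
wrist_force: [0.6, 0.4, -2.3]
finger_gap: 46.3
```

Run:
```python
from h import *
f=grab_frame("scene"); s=robot.state()["ee_pos"]; print(s)
u,v=proj(f,s).astype(int); cv2.imwrite("pics/v5.png",cv2.resize(f["img"][max(v-50,0):v+100,u-100:u+100,::-1],None,fx=3,fy=3))
for n in("small_bottle","deep_round"): print(n,[(w(f,d["point"]).round().tolist(),round(d["conf"],2)) for d in finder.place_of(n,f)[:1]])
```

```text
[574.87560103  86.73267354 186.41221031]
small_bottle [([580.0, 83.0, 75.0], 0.65)]
deep_round [([572.0, 86.0, -2.0], 0.91)]
```

View pics/v5.png

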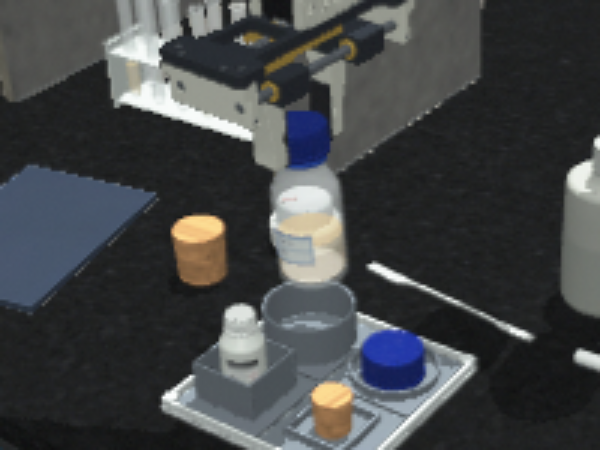

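Request:
send_rows:
  targets:
    - [0, 0, -15, 0, 35]
    - [0, 0, -20, 0, 35]
    - [0, 0, -15, 0, 35]
    - [0, 0, -8, 0, 35]
    - [0, 0, -4, 0, 35]
    - [0, 0, 0, 0, 35]
    - [0, 0, 0, 0, 35]
    - [0, 0, 0, 0, 35]

```text
time_s: 26.07
ee_pos: [575.0, 87.3, 124.3]
tool_rot: [0.057, 3.139, 0.001]
wrist_force: [0.3, -0.5, -1.2]
finger_gap: 46.1
```

Request:
send_rows:
  targets:
    - [0, 0, -2, 0, 35]
    - [0, 0, -2, 0, 35]
    - [0, 0, -1, 0, 35]
    - [0, 0, 0, 0, 35]
    - [0, 0, 0, 0, 35]

```text
time_s: 26.48
ee_pos: [574.8, 87.2, 119.3]
tool_rot: [0.056, 3.14, 0.0]
wrist_force: [-2.9, 0.6, 6.2]
finger_gap: 46.2
```

Seated (contact force turned positive at the expected height). Release and retreat.

Request:
send_rows:
  targets:
    - [0, 0, 0, 0, 70]
    - [0, 0, 0, 0, 70]
    - [0, 0, 0, 0, 70]
    - [0, 0, 0, 0, 70]
    - [0, 0, 0, 0, 70]
    - [0, 0, 20, 0, 70]
    - [0, 0, 35, 0, 70]
    - [0, 0, 40, 0, 70]
    - [0, -10, 30, 0, 70]
    - [-10, -30, 0, 0, 70]

```text
time_s: 27.32
ee_pos: [568.9, 49.3, 250.0]
tool_rot: [0.051, 3.131, 0.003]
wrist_force: [1.9, -0.2, 1.0]
finger_gap: 69.9
```

Request:
send_rows:
  targets:
    - [-10, -35, 0, 0, 70]
    - [-10, -35, 0, 0, 70]
    - [-10, -35, 0, 0, 70]
    - [-10, -35, 0, 0, 70]
    - [-10, -35, 0, 0, 70]
    - [-10, -30, 0, 0, 70]
    - [0, 0, 0, 0, 70]
    - [0, 0, 0, 0, 70]

```text
time_s: 27.98
ee_pos: [503.7, -159.4, 243.2]
tool_rot: [0.062, 3.141, 0.0]
wrist_force: [1.0, -0.1, 0.4]
finger_gap: 69.9
```

```bash
python3 g.py
python3 - <<'E'
from h import *
f=grab_frame("top"); 
for n in NAMES: print(n,[(w(f,d["point"]).round().tolist(),round(d["conf"],2)) for d in finder.place_of(n,f)[:1]])
C=cloud(f).reshape(-1,3); C=C[~np.isnan(C[:,0])]
for n,(x,y,z) in dict(bottle=(575,87,143),vial=(491,85,84),cap=(576,2,35),cork=(492,0,43)).items():
    t=C[(abs(C[:,0]-x)<40)&(abs(C[:,1]-y)<40)&(abs(C[:,2]-z)<6)]
    lo,hi=np.percentile(t[:,:2],2,0),np.percentile(t[:,:2],98,0); print(n,((lo+hi)/2).round(1),np.median(t[:,2]).round(1))
cv2.imwrite("pics/end.png",np.hstack([cv2.resize(cv2.imread("pics/last.png")[100:250,100:300],None,fx=2,fy=2),cv2.resize(f["img"][130:280,110:310,::-1],None,fx=2,fy=2)]))
E
```

```text
small_bottle [([578.0, 83.0, 7.0], 0.62)]
large_bottle [([589.0, -367.0, 3.0], 0.8)]
vial [([491.0, 87.0, 9.0], 0.82)]
screw_cap [([573.0, 1.0, 10.0], 0.76)]
small_cork [([489.0, -2.0, 7.0], 0.7)]
large_cork [([605.0, 234.0, 0.0], 0.86)]
deep_round [([572.0, 90.0, -2.0], 0.71)]
deep_square [([492.0, 82.0, 8.0], 0.62)]
low_round [([573.0, 3.0, 6.0], 0.54)]
low_square [([495.0, 1.0, 8.0], 0.58)]
[ 504.5 -157.5  243.1] 69.9894797650556 [-5.57755085e-02 -3.14101019e+00 -1.87937958e-05]
small_bottle []
large_bottle []
vial []
screw_cap []
small_cork [([500.0, -2.0, 10.0], 0.39)]
large_cork []
deep_round []
deep_square [([491.0, 84.0, 4.0], 0.66)]
low_round []
low_square []Traceback (most recent call last):
  File "<stdin>", line 7, in <module>
    return _quantile_unchecked(
        a, q, axis, out, overwrite_input, method, keepdims, weights)
    return _ureduce(a,
                    func=_quantile_ureduce_func,
    ...<5 lines>...
                    overwrite_input=overwrite_input,
                    method=method)
    r = func(a, **kwargs)
    result = _quantile(arr,
                       quantiles=q,
    ...<2 lines>...
                       out=out,
                       weights=wgt)
    slices_having_nans = np.isnan(arr[-1, ...])
                                  ~~~^^^^^^^^^
IndexError: index -1 is out of bounds for axis 0 with size 0
```

Most likely the arm hides the caddy from the top camera. I'll move it further right and check again.

Request:
send_rows:
  targets:
    - [-20, -35, 0, 0, 70]
    - [-20, -35, 0, 0, 70]
    - [-20, -35, 0, 0, 70]
    - [-20, -35, 0, 0, 70]
    - [-20, -35, 0, 0, 70]
    - [-20, -35, 0, 0, 70]
    - [-15, -35, 0, 0, 70]
    - [-15, -35, 0, 0, 70]
    - [0, 0, 0, 0, 70]
    - [0, 0, 0, 0, 70]

```text
time_s: 29.92
ee_pos: [353.0, -439.5, 242.6]
tool_rot: [-0.063, -3.14, -0.001]
wrist_force: [0.5, 0.3, -0.5]
finger_gap: 69.9
```

Run:
```python
from h import *
ims=[]
for c in("scene","top"):
    f=grab_frame(c); C=cloud(f).reshape(-1,3); C=C[~np.isnan(C[:,0])]
    for n,(x,y,z) in dict(bottle=(575,87,143),vial=(491,85,84),cap=(576,2,35),cork=(492,0,43),Lbottle=(587,-364,156),Lcork=(606,238,48)).items():
        t=C[(abs(C[:,0]-x)<38)&(abs(C[:,1]-y)<38)&(abs(C[:,2]-z)<6)]
        if len(t)<5: print(c,n,len(t)); continue
        lo,hi=np.percentile(t[:,:2],2,0),np.percentile(t[:,:2],98,0); print(c,n,((lo+hi)/2).round(1),np.median(t[:,2]).round(1))
    i=f["img"][100:280,110:310,::-1]; ims.append(cv2.resize(i,None,fx=2,fy=2))
cv2.imwrite("pics/end.png",np.hstack(ims)); print(robot.state()["time_s"])
```

```text
scene bottle [572.2  87.1] 141.9
scene vial [489.9  86.1] 83.7
scene cap [572.5   1.5] 35.1
scene cork [489.3  -1.6] 43.2
scene Lbottle [ 570.1 -373.3] 154.9
scene Lcork [604.4 237.3] 48.0
top bottle [574.6  86.9] 141.9
top vial [491.5  86.1] 83.9
top cap [575.6   3.6] 35.3
top cork [492.4   1.6] 43.2
top Lbottle [ 588.5 -360.8] 155.9
top Lcork [606.6 238.5] 47.9
30.0167
```

View pics/end.png

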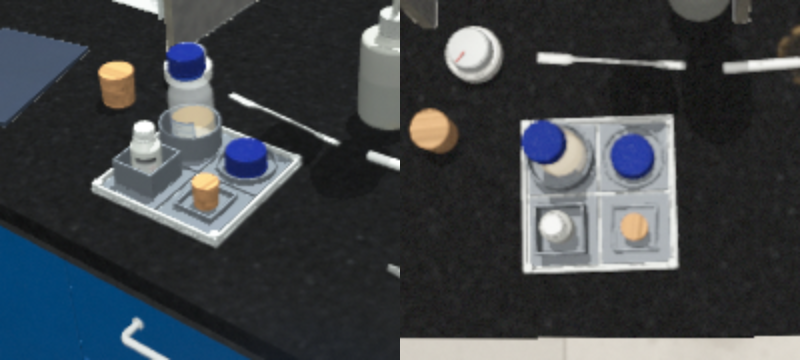

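```bash
python3 -c "
from cell import robot
print(robot.close_job())"
```

```text
the job is handed in; nothing more can be done
None
```

All four pieces are in their holders, released, with the arm clear, and the job is handed in at about 30 s of robot time. I placed the vial first, then the small cork, the screw cap and the small bottle. `close_job` gives no verdict.

- **Position:** in the last check both cameras put each piece within about 5 mm of its holder's centre.
- **Height:** the tops read 142, 84, 35 and 43 mm for the bottle, vial, cap and cork. Added to the holder floors, the pieces' heights give 143, 84, 35 and 43 mm. All four stand upright in the final picture.
- **Larger cork:** both cameras show it within about 2 mm of its first position.
- **Larger bottle:** the top camera puts it within 3 mm of its start. The last scene-camera reading disagreed, at (570, -373) mm against (586, -366) mm earlier. I put that down to the arm partly hiding the bottle, but did not confirm it. Even that reading is inside the 30 mm limit.
- **Failed check:** an earlier top-camera check gave no readings, most likely because the arm was in the way. I moved the arm aside and repeated it.

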